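# Hang the vacuum's filter cassette up to air

## Robot

A 6-joint arm with a two-finger parallel gripper is mounted at the origin on the work surface. World frame = base frame: x ahead of the robot, y to its left, z up, the work surface at z = 0. Lengths are in m, angles in rad, forces in N, time in s.
With the tool pointing down it reaches from about 0.425 to 0.925 m from the base axis. Payload 12.5 kg.
Tool frame: the origin (TCP) lies midway between the tips of the shut fingers; the grasp point (between the pads) lies 19 mm behind it; z points along the fingers, y is the direction in which the jaws open and shut (so a half turn about z gives the same grasp; the last joint's range is limited). The gripper opens to 85 mm and grips with 20 to 120 N. Pads are 22 mm wide; open, the fingers measure 114 mm over their backs; the gripper's body (76 mm by 85 mm) begins 54 mm behind the grasp point. The pads swing forward as they close: fully open they stand 13 mm farther back than shut.
Start: joints at [1.087, 0.491, 1.559, -0, 1.092, -0.106], TCP at [0.231, 0.581, 0.231] pointing down, gripper open.
Joint ranges: [-3.1, 3.1], [-0.84, 2.19], [0.05, 2.79], [-1.13, 4.28], [0.06, 2.93], [-2.69, 2.69]. Speed limits (rad/s): [2.22, 2.22, 2.79, 3.14, 3.14, 3.14].

## Interface

Orientations are given as [roll, pitch, yaw] about the fixed x, y, z axes, in that order (R = Rz(yaw) Ry(pitch) Rx(roll)).
In Python, from workcell import env, cams gives the robot as it stands.
- The arm moves only by the tool jog_arm, never from a script. Its argument "deltas" is one flat list of numbers, 7 for each row, row after row: the closure, from -1 (fully open) to 1 (shut), then the shift along the tool's x, y, z in mm, then the turn, a rotation vector about the tool's x, y, z in rad. A call has 1 to 12 rows; each row is the pose to reach, as a shift and turn from the pose commanded when the call began, along the tool's axes at that moment; what a row does not reach only later rows make up. A row lasts 1/8 s, in which the tool goes at most 62.5 mm and 10.7 degrees, less where a joint would pass 70% of its speed; a pose out of reach is approached as far as the arm can. A call with a gripper value outside its range is refused whole. The fingers move at their own pace and stop on an object; the grip force is fixed at half the most. Time passes only in rows, so rows that repeat a pose let the fingers close. It gives the time, the measured TCP pose, the force and the opening at its end, in the units of the state.
- env.sense(): the state, without advancing time (a new reading comes with each control period).
- cams.read_camera(name): name is "scene" or "top"; returns the picture (480x640x3 uint8, red, green, blue); there is no depth.
- cams.camera_info(name): a dict with "vfov" (degrees; the focal length in pixels is half the picture's height over the tangent of half this angle, whatever the lens; pixels are square), "cx", "cy" (the principal point, pixels), "dist_coeffs" ([k1, k2, p1, p2, k3] as OpenCV has them; the pictures are not rectified), "position" and "orientation" of the camera in the world. Camera axes: x right, y up, looking along -z (the intrinsics and any distortion apply to the point x, -y, -z); pixel columns grow to the right and rows downward; lengths in m; the calibration is good to about 2 mm. A picture is of the moment at which its call begins. camera_info takes no time and is no camera call.
- env.close_job(): hands the job in, once; it reports no verdict.
The state is a dict: "time_s": time; "joint_pos": joint angles; "qvel": joint speeds; "joint_torque": joint torques, N m; "position": TCP position; "tool_rot": TCP orientation; "ft_force": force on the tool from outside, world axes, zero at the start; "wrist_torque": the same for the moment, N m; "gripper_width": finger opening in m.
Only numpy, scipy, OpenCV 4.12 (cv2) and the standard library are available. Lean on these libraries where they do the work, as an engineer would, in place of code of your own. Each camera call takes 0.05 s, during which the arm holds its last target. There are 200 camera calls.

## Task

Slide the filter cassette out of the open end of the hand-held vacuum's housing, keeping it level and straight, and hang it on the airing stand: pass the round part of its keyhole over the headed stud, then lower it so that the stud's neck goes fully home in the top of the narrow slot, and let go so it hangs upright and still. Do not drop the cassette, and leave the bottle, the mug and the loose nozzle where they are.

Things in the scene. Friction and masses are not known exactly. Their poses are not given: they have to be found in the camera images.
- housing: White filter housing of a hand-held vacuum, fixed on the desk: 62 mm wide (x), y from -45 to +55 mm, 68 mm high, with a grey round motor (92 mm diameter) and black handle behind it, to y = +205 mm, 92 mm high. Origin: underside, below the channel's middle. The channel runs along y; the cassette slides out only towards the housing's -y and is clear when its origin is past y = -90 mm.
- mouth (a point): Middle of the channel's floor at its open end, 45 mm from the housing's origin towards its -y; axes as the housing's. Channel 90 mm long, 23 mm wide, floor 10 mm above the desk, roof underside at 62 mm. Slick plastic, but it binds if the cassette is tipped. The roof (6 mm thick) has a 10 mm slit along it, open at this end, through which the cassette's plate stands up.
- cassette: Loose grey filter cassette, about 0.22 kg, 172 mm high, upright in the channel at the start, 6 to 24 mm of it sticking out. Origin: centre of underside; z up, y lengthwise, x through its thickness; same front and back. Filter body 20 mm thick (x), 90 mm long (y), z 0 to 50 mm; on it, centred, a plate 6 mm thick, 56 mm wide (y), z 50 to 172 mm, with a keyhole through it along x.
- grip (a point): Centre of the grip bar that tops the cassette's plate, 155 mm above the cassette's origin; axes as the cassette's. The bar is 14 mm thick (x), 56 mm wide (y), from 138 to 172 mm above the origin: take it from above, fingers closing along x.
- hole (a point): Centre of the wide, round-like part of the keyhole (28 mm across), mid-thickness of the plate, 85 mm above the cassette's origin; axes as the cassette's. Above it a slot 14 mm wide runs up to 120 mm above the origin.
- slot_end (a point): Where the stud's axis lies when its neck is fully home in the slot, mid-thickness of the plate, 115 mm above the cassette's origin; axes as the cassette's.
- stand: Dark steel airing stand fixed on the desk. Origin: on the desk, under its front face. Foot x -65 to +45 mm, 120 mm wide (y), 12 mm high; upright 36 mm wide at x -46 to -30 mm; at its top a block 36 mm wide, 134 to 158 mm above the desk (highest point), front face at x = 0. A bright headed stud sticks out of that face along +x, which points roughly away from the robot.
- stud (a point): On the stud's axis, mid-neck: 6 mm in front of the block's face, 150 mm above the desk; x axis = where the stud points. Neck 10 mm diameter, 12 mm long; then a head 20 mm diameter, 5 mm thick (ends 11 mm beyond this point). slot_end lies here when the cassette hangs home, its x axis along the stud's, either way round.
- bottle: Loose closed bottle, 60 mm diameter, 130 mm high, origin under its centre; leave it alone.
- mug: Loose white mug, 80 mm diameter, 90 mm high, origin under its centre; leave it alone.
- nozzle: Loose black vacuum nozzle, 120 mm (y) by 35 mm by 22 mm with a grey tube stub 80 mm to +x, 32 mm high, origin under the centre of its black bar; leave it alone.
Things that resemble listed ones, but are neither listed nor needed, are in the scene too. Several things have the shape of the stand; the one meant has the colours described above.

How it is judged:
On the way:
1. the cassette is drawn clear of the housing's open end, upright (y of cassette in the frame of housing below -0.091 m and angle between cassette's own z axis and vertical below 0.3 rad), for 0.1 s.
At the end, for the whole second after the job is handed in: The cassette hangs on the stud, released and at rest: slot_end within 6 mm of the stud point along the stud and sideways, and from 5 mm below to 4 mm above it; cassette upright within 0.12 rad, its thickness direction within 0.35 rad of the stud's axis, its weight on the stand (z of slot_end in the frame of stud between -0.005 and 0.004 m and y of slot_end in the frame of stud between -0.006 and 0.006 m and x of slot_end in the frame of stud between -0.006 and 0.006 m and angle between cassette's own z axis and vertical below 0.12 rad and angle between the x axis of cassette and the x axis of stand, either way round below 0.35 rad and linear speed of cassette below 0.02 m/s and angular speed of cassette below 0.25 rad/s and contact force between cassette and stand above 0.5 N); the robot touches nothing.
It fails at once if the cassette is tipped more than 0.15 rad while still in the channel (y of cassette in the frame of housing above -0.08 m and horizontal distance between cassette and housing below 0.08 m and angle between cassette's own z axis and vertical above 0.15 rad).
It fails at once if the cassette is tipped over or dropped (more than 0.7 rad from upright) (angle between cassette's own z axis and vertical above 0.7 rad).
It fails at once if the bottle, mug or nozzle is moved more than 30 mm (distance of any of bottle, mug, nozzle from where it was at the start of the episode above 0.03 m).
It also fails if it takes over 51 s, if anything falls off the work surface, if the arm or the gripper's body presses on something with over 40 N, if the wrist force passes 120 N, or if a joint passes its speed limit or range.

## Working session

There is one attempt and no reset: what is moved stays moved. The work goes in short steps, Python scripts to look and compute and a tool call to move; the robot and the scene stay as the last step left them, time stands still between calls to the robot, and variables do not carry over. Pictures are saved under pics/ and viewed, about 8 in all and at most 12, crops included, and the job is handed in when it is done.

Besides the shell and the picture viewer there is one more tool, called after "Call:" by a JSON object that holds its "name" and its "arguments", one argument or row to a line. jog_arm: Moves the arm, as the interface text tells. Its arguments: {"type":"object","properties":{"deltas":{"type":"array"}},"required":["deltas"]}

```bash
ls; mkdir -p pics; python3 - <<'E'
from workcell import env, cams
import cv2
s=env.sense()
for k in("time_s","position","tool_rot","gripper_width"):print(k,s[k])
for n in("scene","top"):
    print(n,cams.camera_info(n)); cv2.imwrite(f"pics/{n}0.png",cams.read_camera(n)[:,:,::-1])
E
```

```text
pics
time_s 0.0
position [0.23040968 0.58072483 0.23073339]
tool_rot [-3.14050403e+00 -1.11569072e-04  2.76381243e+00]
gripper_width 0.08545789662779608
scene {'vfov': 44.772460184412175, 'cx': 322.0602581385132, 'cy': 238.8517427907089, 'dist_coeffs': array([-0.06108983,  0.        ,  0.        ,  0.        ,  0.        ]), 'position': array([1.01563342, 0.46450806, 1.23050081]), 'orientation': array([0.5724452 , 0.01001708, 2.46183266])}
top {'vfov': 48.42844277477492, 'cx': 309.075542935754, 'cy': 235.20971465138976, 'dist_coeffs': array([0.02862917, 0.        , 0.        , 0.        , 0.        ]), 'position': array([ 0.38898818, -0.08006202,  1.2170154 ]), 'orientation': array([ 1.89922324e-01, -1.48311964e-04, -1.56314665e+00])}
```

View pics/scene0.png

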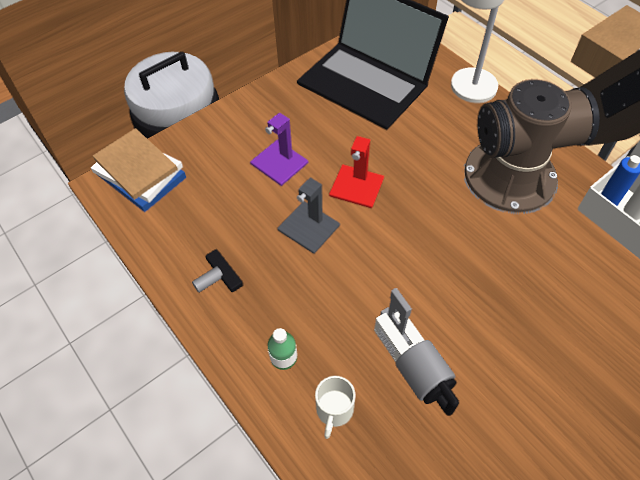

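View pics/top0.png

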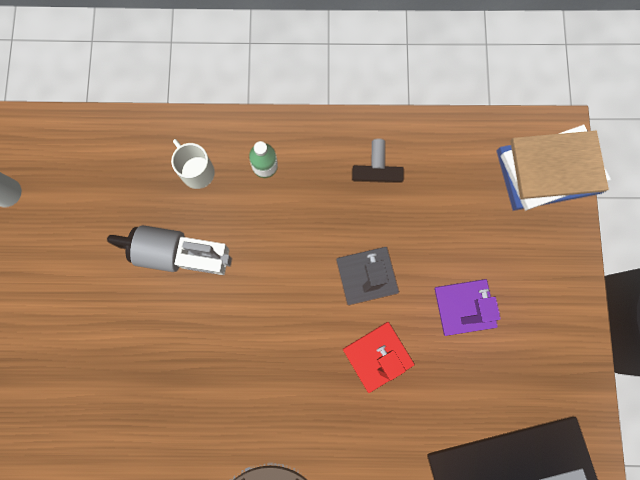

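The scene picture shows the dark stand at about (310,215) and the cassette plate at (400,310). In the top view the stand is at (368,275) and the cassette at (205,252). I'll write a ray helper and make enlarged crops.

```bash
cat > h.py <<'E'
import numpy as np, cv2
from scipy.spatial.transform import Rotation as R
from workcell import env, cams
def cam(n):
    i=cams.camera_info(n); f=240/np.tan(np.radians(i["vfov"]/2))
    K=np.array([[f,0,i["cx"]],[0,f,i["cy"]],[0,0,1]]); return K,np.array(i["dist_coeffs"]),np.array(i["position"]),R.from_euler("xyz",i["orientation"]).as_matrix()@np.diag([1,-1,-1])
def ray(n,p):
    K,d,c,M=cam(n); u=cv2.undistortPoints(np.array(p,float).reshape(-1,1,2),K,d).reshape(-1,2)
    return c,np.c_[u,np.ones(len(u))]@M.T
def onz(n,p,z):
    c,v=ray(n,p); z=np.broadcast_to(z,len(v)); return c+v*((z-c[2])/v[:,2])[:,None]
def proj(n,P):
    K,d,c,M=cam(n); return cv2.projectPoints(np.array(P,float).reshape(-1,3),cv2.Rodrigues(M.T)[0],-M.T@c,K,d)[0].reshape(-1,2)
def tri(p,q):
    a,u=ray("scene",[p]);b,v=ray("top",[q]);u=u[0]/np.linalg.norm(u);v=v[0]/np.linalg.norm(v)
    t=np.linalg.lstsq(np.c_[u,-v],b-a,rcond=None)[0];return (a+t[0]*u+b+t[1]*v)/2,np.linalg.norm(a+t[0]*u-b-t[1]*v)
def save(n,f): im=cams.read_camera(n)[:,:,::-1].copy(); cv2.imwrite(f,im); return im
E
python3 - <<'E'
from h import *
s=cv2.imread("pics/scene0.png");t=cv2.imread("pics/top0.png")
def c(im,x,y,w=80,h=60): return cv2.resize(im[y:y+h,x:x+w],(400,300),interpolation=cv2.INTER_CUBIC)
cv2.imwrite("pics/crops.png",np.vstack([np.hstack([c(s,365,285),c(s,270,175,100,75)]),np.hstack([c(t,165,225),c(t,328,240,)])]))
E
```

```text
(no output)
```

View pics/crops.png

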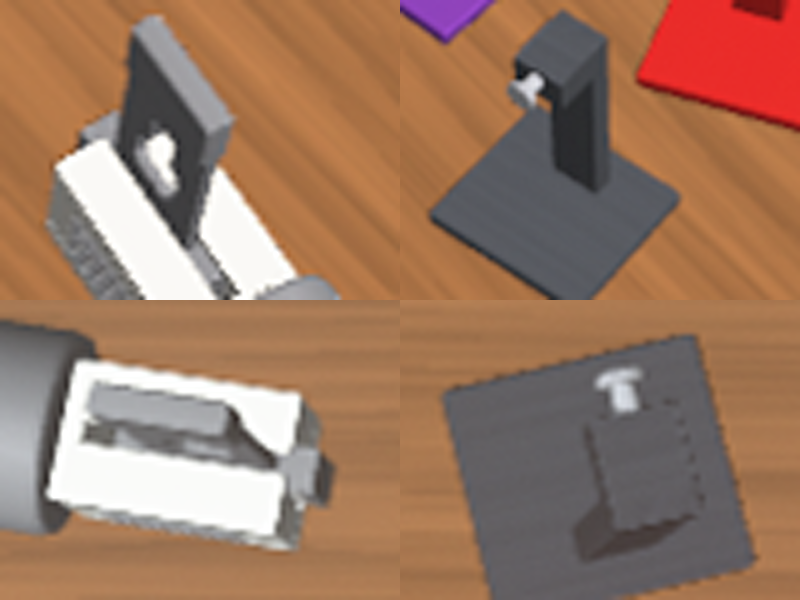

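The crops show the grip bar's top face, the housing roof, the stand foot outline and the bright stud. Next I'll measure them with masks and quad fits.

```bash
python3 - <<'E'
from h import *
t=cv2.imread("pics/top0.png");s=cv2.imread("pics/scene0.png")
def quad(im,roi,f):
    x,y,w,h=roi;c=cv2.resize(im[y:y+h,x:x+w],None,fx=4,fy=4,interpolation=cv2.INTER_CUBIC)
    m=f(cv2.cvtColor(c,cv2.COLOR_BGR2HSV).astype(int)).astype(np.uint8)
    k=max(cv2.findContours(m,0,2)[0],key=cv2.contourArea);k=cv2.convexHull(k)
    q=cv2.approxPolyN(k,4,ensure_convex=True).reshape(-1,2) if hasattr(cv2,"approxPolyN") else cv2.boxPoints(cv2.minAreaRect(k))
    return (q+.5)/4-.5+[x,y]
def show(n,q,z):
    P=onz(n,q,z)[:,:2];e=np.roll(P,-1,0)-P
    print(n,z,"\n",np.c_[q,P].round(3).tolist(),"c",P.mean(0).round(4),"len",np.linalg.norm(e,axis=1).round(4),"ang",np.degrees(np.arctan2(e[:,1],e[:,0])).round(1))
show("top",quad(t,(330,240,76,70),lambda h:(h[...,1]<75)&(h[...,2]<130)),.012)
show("top",quad(t,(165,225,70,60),lambda h:(h[...,1]<30)&(h[...,2]>215)),.068)
# bar top face, hand-picked corners in crops (5x)
show("top",np.array([[95,81],[232,102],[226,129],[89,116]])/5+[165,225]-.4,.182)
show("scene",np.array([[133,22],[157,15],[232,122],[207,135]])/5+[365,285]-.4,.182)
# stud head centre, scene crop 4x, top crop 5x
for p,q in [((517,92),(619,375)),((533,84),(626,405))]:
    print(tri(np.array([p[0]-400,p[1]])/4+[270,175]-.4,np.array([q[0]-400,q[1]-300])/5+[328,240]-.4))
# block top corners scene z=.158
show("scene",np.array([[115,55],[162,12],[207,38],[165,83]])/4+[270,175]-.4,.158)
E
```

```text
top 0.012 
 [[398.875, 292.625, 0.491, -0.282], [347.125, 304.875, 0.462, -0.165], [335.625, 257.875, 0.568, -0.139], [386.125, 245.875, 0.597, -0.255]] c [ 0.5296 -0.2102] len [0.12   0.1092 0.1191 0.1098] ang [ 103.7   13.5  -76.1 -166. ]
top 0.068 
 [[224.875, 243.375, 0.59, 0.105], [219.125, 271.875, 0.528, 0.115], [173.875, 264.375, 0.543, 0.214], [179.875, 236.125, 0.606, 0.204]] c [0.5667 0.1596] len [0.0634 0.0997 0.0631 0.1001] ang [170.9  81.   -8.8 -98.8]
top 0.182 
 [[183.6, 240.8, 0.575, 0.168], [211.0, 245.0, 0.567, 0.114], [209.8, 250.4, 0.556, 0.116], [182.4, 247.8, 0.561, 0.17]] c [0.5647 0.1419] len [0.0547 0.0109 0.0541 0.0141] ang [-98.4 170.   84.9  -6.6]
scene 0.182 
 [[391.2, 289.0, 0.567, 0.115], [396.0, 287.6, 0.557, 0.119], [411.0, 309.0, 0.567, 0.173], [406.0, 311.6, 0.578, 0.171]] c [0.567  0.1448] len [0.0104 0.0551 0.0118 0.0571] ang [ 158.6   79.9  -10.5 -101.7]
(array([ 0.55583407, -0.20564822,  0.14962475]), np.float64(0.0018074205409575638))
(array([ 0.54362995, -0.20809799,  0.14491935]), np.float64(0.00016877007707504388))
scene 0.158 
 [[298.35, 188.35, 0.544, -0.223], [310.1, 177.6, 0.504, -0.231], [321.35, 184.1, 0.495, -0.199], [310.85, 195.35, 0.535, -0.189]] c [ 0.5195 -0.2105] len [0.0416 0.0329 0.0406 0.0358] ang [-169.3  104.5   14.5  -74.1]
```

```bash
cat >> h.py <<'E'
Y=dict(cass=np.radians(-8.9),stud=np.radians(13.8))
def go(pos,yaw_y,a=None):
    """tool-frame shift mm and turn from commanded pose a=(pos,rpy) (default measured) to pos, straight down with jaw axis at yaw_y"""
    s=env.sense(); p,r=(s["position"],s["tool_rot"]) if a is None else a
    M=R.from_euler("xyz",r); T=R.from_euler("xyz",[np.pi,0,yaw_y+np.pi/2])
    return (M.inv().apply(np.array(pos)-p)*1000).round(1),(M.inv()*T).as_rotvec().round(4)
E
python3 - <<'E'
from h import *
print(go([.565,.1436,.26],Y["cass"]))
E
```

```text
(array([-472.2, -283. ,  -29. ]), array([-9.0000e-04,  6.0000e-04,  1.3483e+00]))
```

Call:
{"name": "jog_arm", "arguments": {
  "deltas": [-1,-20,-12,-29,0,0,0.06,-1,-60,-36,-29,0,0,0.17,-1,-110,-66,-29,0,0,0.32,-1,-160,-96,-29,0,0,0.46,-1,-210,-126,-29,0,0,0.6,-1,-260,-156,-29,0,0,0.75,-1,-310,-186,-29,0,0,0.9,-1,-360,-216,-29,0,0,1.05,-1,-410,-246,-29,0,0,1.2,-1,-450,-270,-29,0,0,1.3,-1,-472,-283,-29,-0.001,0.001,1.348,-1,-472,-283,-29,-0.001,0.001,1.348]
}}

```text
time_s: 1.6
position: [0.5655, 0.1424, 0.2597]
tool_rot: [-3.141, -0.001, 1.413]
ft_force: [-1.1, -0.1, -0.6]
gripper_width: 0.0854
```

```bash
python3 - <<'E'
from h import *
s=env.sense();print(s["time_s"],s["position"],s["tool_rot"],s["ft_force"],go([.565,.1436,.146],Y["cass"]))
a=save("scene","pics/s1.png");b=save("top","pics/t1.png")
c=lambda im,x,y:cv2.resize(im[y:y+150,x:x+200],(400,300))
cv2.imwrite("pics/c1.png",np.hstack([c(a,310,210),c(b,110,170)]))
E
```

```text
1.6 [0.56547036 0.14241303 0.25970312] [-3.14094520e+00 -1.09513047e-03  1.41335180e+00] [-1.05369476 -0.07702138 -0.59407446] (array([  1. ,  -0.6, 113.7]), array([-0.0006, -0.0011, -0.0021]))
```

View pics/c1.png

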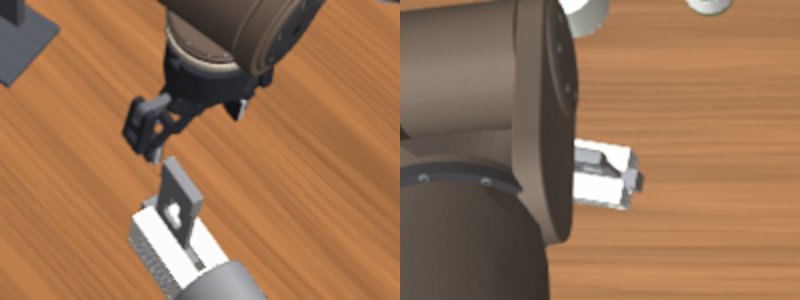

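The open jaws straddle the plate from above, with the housing still in place. Descending and closing.

Call:
{"name": "jog_arm", "arguments": {
  "deltas": [-1,0,0,40,0,0,0,-1,0,0,80,0,0,0,-1,0,0,105,0,0,0,-1,0,0,114,0,0,0,-1,0,0,114,0,0,0,0.3,0,0,114,0,0,0,1,0,0,114,0,0,0,1,0,0,114,0,0,0,1,0,0,114,0,0,0,1,0,0,114,0,0,0,1,0,0,114,0,0,0,1,0,0,114,0,0,0]
}}

```text
time_s: 3.2
position: [0.5651, 0.1439, 0.1467]
tool_rot: [3.141, -0.002, 1.416]
ft_force: [-0.8, -0.2, 6.1]
gripper_width: 0.0131
```

```bash
python3 - <<'E'
from h import *
s=env.sense();print(s["time_s"],s["position"],s["tool_rot"],s["ft_force"],s["wrist_torque"],s["gripper_width"])
E
```

```text
3.2 [0.56513057 0.14394894 0.14670034] [ 3.14064870e+00 -1.57079997e-03  1.41583908e+00] [-0.83643464 -0.24473694  6.12510652] [-0.05862499  0.03366175 -0.01262821] 0.013099079536728902
```

Call:
{"name": "jog_arm", "arguments": {
  "deltas": [1,0,0,-0.8,0,0,0,1,-5,0,-0.8,0,0,0,1,-15,0,-0.8,0,0,0,1,-27,0,-0.8,0,0,0,1,-40,0,-0.8,0,0,0,1,-54,0,-0.8,0,0,0,1,-68,0,-0.8,0,0,0,1,-82,0,-0.8,0,0,0,1,-96,0,-0.8,0,0,0,1,-110,0,-0.8,0,0,0,1,-122,0,-0.8,0,0,0,1,-130,0,-0.8,0,0,0]
}}

```text
time_s: 4.7
position: [0.5447, 0.0147, 0.1469]
tool_rot: [3.141, -0.001, 1.415]
ft_force: [0.3, 0.6, -1.5]
gripper_width: 0.0131
```

```bash
python3 - <<'E'
from h import *
s=env.sense();print(s["time_s"],s["position"],s["tool_rot"],s["ft_force"],s["wrist_torque"],s["gripper_width"])
# stage: 70 mm in front of stud; TCP z = stud z -85mm +136 mm
d=np.array([np.cos(Y["stud"]),np.sin(Y["stud"])]);P=np.array([.5451,-.2064])
print(go([*s["position"][:2],.201],Y["cass"]),go([*(P+.06*d),.201],Y["stud"]))
a=save("scene","pics/s2.png");b=save("top","pics/t2.png")
c=lambda im,x,y:cv2.resize(im[y:y+150,x:x+200],(400,300))
cv2.imwrite("pics/c2.png",np.hstack([c(a,270,180),c(b,150,170)]))
E
```

```text
4.7 [0.54470825 0.0147431  0.14692729] [ 3.14145221e+00 -1.37698853e-03  1.41547280e+00] [ 0.28598598  0.6063445  -1.52020049] [ 0.00506295  0.01121306 -0.0553884 ] 0.013141017869522384
(array([  0.1,   0. , -54.1]), array([ 0.0001, -0.0014,  0.    ])) (array([-195.2,   90. ,  -54.3]), array([ 0.0004, -0.0013, -0.3962]))
```

View pics/c2.png

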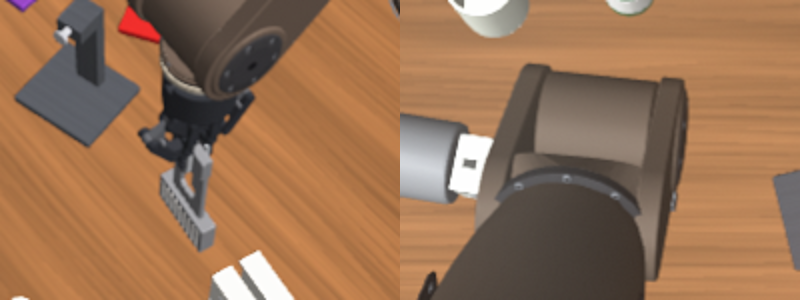

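The cassette is clear of the housing and upright in the jaws. Lifting it and staging in front of the stud.

Call:
{"name": "jog_arm", "arguments": {
  "deltas": [1,0,5,-20,0,0,0,1,-5,20,-40,0,0,0,1,-20,45,-54,0,0,-0.03,1,-40,70,-55,0,0,-0.08,1,-65,85,-55,0,0,-0.14,1,-90,90,-55,0,0,-0.2,1,-115,90,-55,0,0,-0.26,1,-140,90,-55,0,0,-0.32,1,-165,90,-55,0,0,-0.37,1,-185,90,-55,0,0,-0.396,1,-195,90,-55,0,-0.001,-0.396,1,-195,90,-55,0,-0.001,-0.396]
}}

```text
time_s: 6.3
position: [0.6036, -0.1911, 0.2016]
tool_rot: [3.141, -0.0, 1.811]
ft_force: [-0.3, 0.2, -1.4]
gripper_width: 0.0135
```

```bash
python3 - <<'E'
from h import *
s=env.sense();print(s["time_s"],s["position"],s["tool_rot"],s["ft_force"],s["wrist_torque"],s["gripper_width"])
a=save("scene","pics/s3.png");b=save("top","pics/t3.png")
c=lambda im,x,y:cv2.resize(im[y:y+75,x:x+100],(400,300),interpolation=cv2.INTER_CUBIC)
cv2.imwrite("pics/c3.png",np.hstack([c(a,260,165),c(b,328,225)]))
# predicted cassette points from tool pose, scene pixels
M=R.from_euler("xyz",s["tool_rot"]).as_matrix();p=s["position"]
o=p+M@[0,0,.1367]
for n in("scene","top"):
  print(n,proj(n,[o+M@[x,y,-z] for x,y,z in[(0,0,.085),(0,0,.115),(.045,.01,0),(-.045,.01,0),(-.045,.01,.05),(.045,.01,.05)]]).round(1).tolist(),
   "stud",proj(n,[[.5451,-.2064,.15],[.5558,-.2038,.15]]).round(1).tolist())
E
```

```text
6.3 [ 0.60363044 -0.1911337   0.20155276] [ 3.14119578e+00 -4.01378522e-04  1.81078072e+00] [-0.32231446  0.19132734 -1.42228085] [0.01417362 0.01564069 0.00781512] 0.013506954050055009
scene [[286.5, 212.3], [285.7, 204.5], [300.8, 245.2], [271.6, 226.3], [269.9, 214.3], [299.9, 233.6]] stud [[302.7, 195.0], [299.7, 198.1]]
top [[364.3, 231.0], [365.8, 228.1], [339.3, 238.9], [379.0, 229.7], [382.1, 225.0], [340.7, 234.6]] stud [[372.2, 259.5], [370.8, 254.3]]
```

View pics/c3.png

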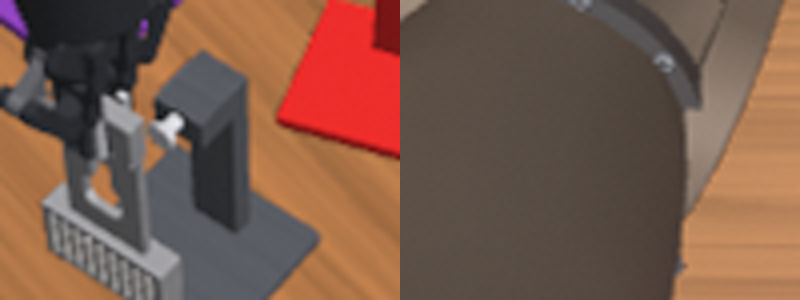

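The keyhole is near (285,212) and the body's top edge runs (271,215) to (301,234), all within about 1 px of the prediction. The stud head is at (300,197). Inserting, with the force checked afterwards.

Call:
{"name": "jog_arm", "arguments": {
  "deltas": [1,-1,-12,0,0,0,0,1,-1,-25,0,0,0,0,1,-1,-36,0,0,0,0,1,-1,-43,0,0,0,0,1,-1,-47,0,0,0,0,1,-1,-50,0,0,0,0,1,-1,-53,0,0,0,0,1,-1,-56,0,0,0,0,1,-1,-58,0,0,0,0,1,-1,-60,0,0,0,0,1,-1,-60,0,0,0,0,1,-1,-60,0,0,0,0]
}}

```text
time_s: 7.9
position: [0.5457, -0.2064, 0.2016]
tool_rot: [3.141, -0.0, 1.812]
ft_force: [0.0, -0.3, -0.9]
gripper_width: 0.0134
```

```bash
python3 - <<'E'
from h import *
s=env.sense();print(s["time_s"],s["position"],s["tool_rot"],s["ft_force"],s["wrist_torque"],s["gripper_width"])
a=save("scene","pics/s4.png")
cv2.imwrite("pics/c4.png",cv2.resize(a[165:240,250:350],(800,600),interpolation=cv2.INTER_CUBIC))
E
```

```text
7.9 [ 0.54565101 -0.20642624  0.20163732] [ 3.14102578e+00 -2.18781059e-04  1.81176199e+00] [ 0.04268727 -0.3253636  -0.8873122 ] [ 0.01116883  0.01024647 -0.0129043 ] 0.013366625821044502
```

View pics/c4.png

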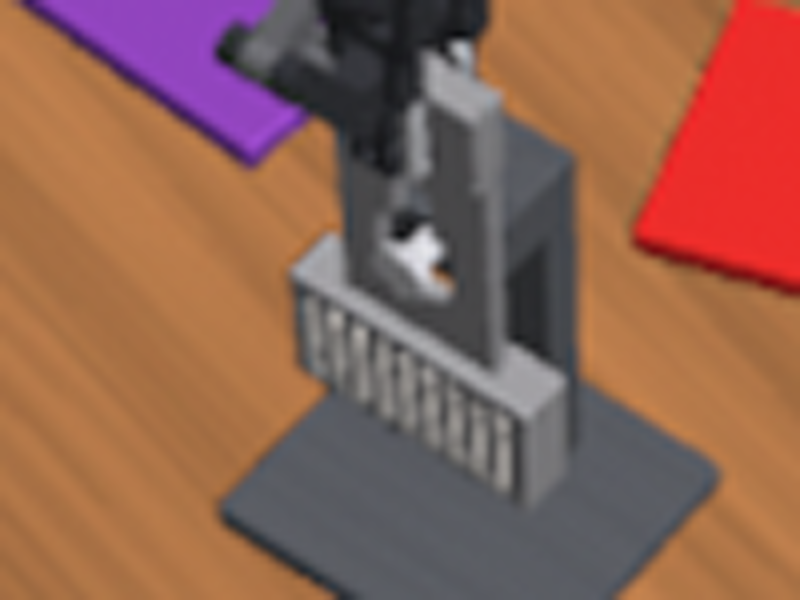

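The bright stud head shows inside the hole at about (302,196), and there is no contact force. Lowering.

Call:
{"name": "jog_arm", "arguments": {
  "deltas": [1,0,0,3,0,0,0,1,0,0,6,0,0,0,1,0,0,9,0,0,0,1,0,0,12,0,0,0,1,0,0,15,0,0,0,1,0,0,17,0,0,0,1,0,0,19,0,0,0,1,0,0,21,0,0,0,1,0,0,22,0,0,0,1,0,0,22,0,0,0]
}}

```text
time_s: 9.2
position: [0.5456, -0.2064, 0.1796]
tool_rot: [3.141, -0.0, 1.812]
ft_force: [1.2, 1.1, -1.8]
gripper_width: 0.0135
```

Call:
{"name": "jog_arm", "arguments": {
  "deltas": [1,0,0,2,0,0,0,1,0,0,4,0,0,0,1,0,0,5,0,0,0,1,0,0,6,0,0,0,1,0,0,7,0,0,0,1,0,0,7.5,0,0,0,1,0,0,8,0,0,0,1,0,0,8,0,0,0]
}}

```text
time_s: 10.2
position: [0.5456, -0.2064, 0.1717]
tool_rot: [3.141, -0.0, 1.812]
ft_force: [-0.2, 0.5, -0.9]
gripper_width: 0.0131
```

```bash
python3 - <<'E'
from h import *
s=env.sense();print(s["time_s"],s["position"],s["tool_rot"],s["ft_force"],s["wrist_torque"],s["gripper_width"])
a=save("scene","pics/s5.png")
cv2.imwrite("pics/c5.png",cv2.resize(a[165:240,250:350],(800,600),interpolation=cv2.INTER_CUBIC))
E
```

```text
10.2 [ 0.54563901 -0.20641195  0.1716846 ] [ 3.14104915e+00 -1.59714453e-04  1.81186391e+00] [-0.16726143  0.46931171 -0.93322376] [-0.02472073 -0.05752712 -0.01134123] 0.013084347367080881
```

View pics/c5.png

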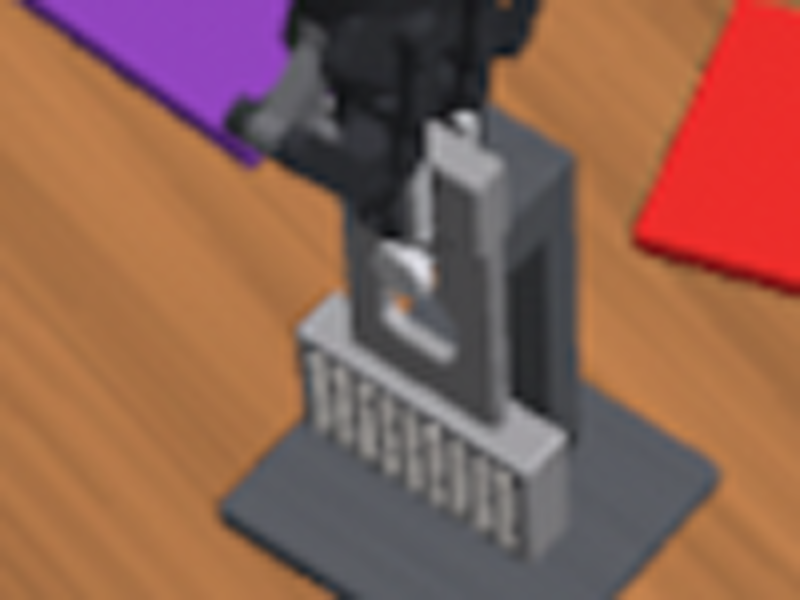

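The stud head now sits in the slot at about (301,198). I'll ease down a little further until the stud takes the load.

Call:
{"name": "jog_arm", "arguments": {
  "deltas": [1,0,0,0.5,0,0,0,1,0,0,1,0,0,0,1,0,0,1,0,0,0]
}}

```text
time_s: 10.62
position: [0.5457, -0.2064, 0.1713]
tool_rot: [3.14, 0.0, 1.812]
ft_force: [-2.4, 1.2, 5.2]
gripper_width: 0.0132
```

Contact at the expected height (TCP 0.1713 against 0.1717 expected), so the neck is home. Releasing and lifting straight up.

Call:
{"name": "jog_arm", "arguments": {
  "deltas": [0.6,0,0,0,0,0,0,0.2,0,0,0,0,0,0,-0.4,0,0,0,0,0,0,-1,0,0,0,0,0,0,-1,0,0,0,0,0,0,-1,0,0,0,0,0,0,-1,0,0,-10,0,0,0,-1,0,0,-30,0,0,0,-1,0,0,-60,0,0,0,-1,0,0,-100,0,0,0,-1,0,0,-150,0,0,0,-1,0,0,-150,0,0,0]
}}

```text
time_s: 12.12
position: [0.5464, -0.2068, 0.3251]
tool_rot: [3.136, 0.005, 1.812]
ft_force: [-0.5, 0.5, -0.5]
gripper_width: 0.0852
```

```bash
python3 - <<'E'
from h import *
s=env.sense();print(s["time_s"],s["position"],s["ft_force"],s["gripper_width"])
a=save("scene","pics/s6.png")
cv2.imwrite("pics/c6.png",cv2.resize(a[165:240,250:350],(800,600),interpolation=cv2.INTER_CUBIC))
d=np.array([np.cos(Y["stud"]),np.sin(Y["stud"]),0]);l=np.array([-d[1],d[0],0]);o=np.array([.5451,-.2064,.035])
print(((proj("scene",[o+d*x+l*y+[0,0,z] for x,y,z in[(.01,.045,.05),(.01,-.045,.05),(-.01,.045,.05),(.007,.028,.172),(.007,-.028,.172)]])-[250,165]+.5)*8).round(0).tolist())
E
```

```text
12.125 [ 0.5463735  -0.20683587  0.32513403] [-0.51398862  0.52297852 -0.4677788 ] 0.08524302610132012
[[532.0, 470.0], [297.0, 324.0], [572.0, 426.0], [481.0, 185.0], [324.0, 90.0]]
```

View pics/c6.png

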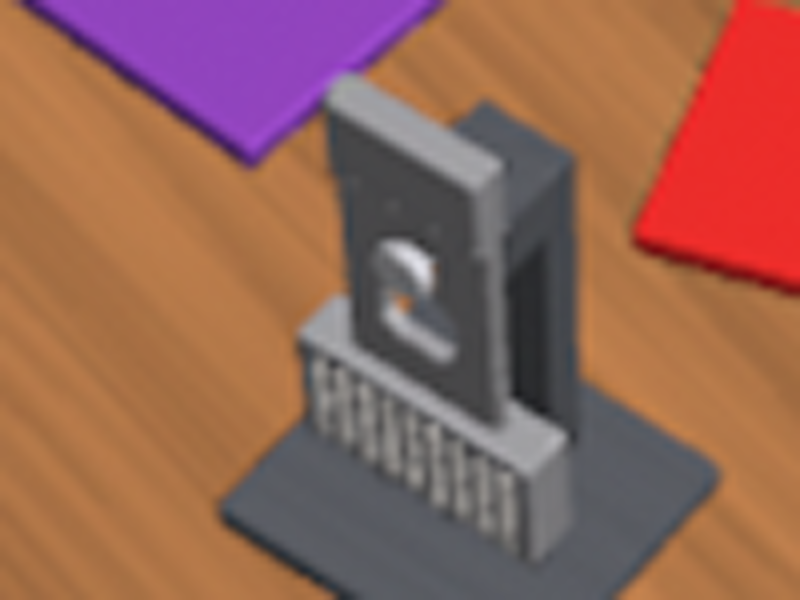

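The cassette hangs upright on the stud with its corners near the predicted pixels. I'll wait a second, confirm nothing moves, then hand in.

Call:
{"name": "jog_arm", "arguments": {
  "deltas": [-1,0,0,-30,0,0,0,-1,0,0,-30,0,0,0,-1,0,0,-30,0,0,0,-1,0,0,-30,0,0,0,-1,0,0,-30,0,0,0,-1,0,0,-30,0,0,0,-1,0,0,-30,0,0,0,-1,0,0,-30,0,0,0]
}}

```text
time_s: 13.18
position: [0.5455, -0.2065, 0.3507]
tool_rot: [3.141, -0.0, 1.812]
ft_force: [0.7, 0.0, 0.0]
gripper_width: 0.0854
```

```bash
python3 - <<'E'
from h import *
a=save("scene","pics/s7.png");b=cv2.imread("pics/s6.png");o=cv2.imread("pics/scene0.png")
print("cassette diff max",cv2.absdiff(a,b)[195:240,285:325].max(), "objects diff", [int(cv2.absdiff(a,o)[y:y+h,x:x+w].max()) for x,y,w,h in[(190,245,55,50),(262,322,40,50),(310,370,50,70)]])
s=env.sense();print(s["time_s"],np.abs(s["qvel"]).max())
print(env.close_job())
E
```

```text
cassette diff max 2 objects diff [4, 4, 4]
13.225 0.0017593844011564441
the job is handed in; nothing more can be done
None
```

The cassette is hanging on the dark stand's stud, released and still, and I handed the job in at 13.2 s. I slid it straight out of the housing, passed the keyhole over the stud, and lowered it until it rested on the stud at the expected height. Then I opened the gripper and lifted it clear.

**Last checks:**
- **Cassette:** it hung upright. Its body corners sat within about 1–2 pixels (up to roughly 5 mm) of where they should be. It did not move between two pictures taken a second apart.
- **Bottle, mug and nozzle:** their image areas were unchanged from the start.
- **Gripper:** about 18 cm above its release height and touching nothing.

No check failed or disagreed. The camera calibration and pixel size limit position checks to about 2 mm, so I judged the final seating mainly from the contact height and force.

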